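# Let the ratchet hold-down onto a pile of blanks

## Task

The hold-down on the marking bench hangs above a pile of steel blanks and is kept up by its ratchet: swing the pawl clear of the ratchet wheel until it tumbles over and stays out, wind the wheel backward by its crank knob until the sprung foot presses lightly on the pile (the spring given by roughly 10 mm, not jammed solid), then swing the pawl back onto the teeth and let go. Leave the things standing on the bed where they are.

Things in the scene. Friction and masses are not known exactly. Their poses are not given: they have to be found in the camera images.
- station: The hold-down station, fixed: perforated aluminium bed 370 (x) x 500 (y) x 12 mm, a sloped grey gear case, behind it (+x) a 60 mm square column 320 mm high. Origin under the bed; x ahead, y left, z up; bed x -175 to 195 mm. A white cover (z 260 to 310, x 55 to 170, y -40 to 40 mm) overhangs the upper end of the slope, so the handles must be taken with the tool tilted along the wheel's axle.
- wheel_axis (a point): Centre of the ratchet wheel's upper face, on its axle (axes do not turn). z: the axle, up and back to the robot, 35 deg from vertical; x: uphill along the sloped face, away from the robot; y: left. The wheel is a steel disc 12 mm thick, 129 mm across its 18 saw teeth, with a hub 28 mm across standing 6 mm out. It lies 40 mm on the robot's side of the station's origin, 120 mm up.
- wheel (a joint): Angle of the ratchet wheel, rad. It grows as the wheel is wound BACKWARD, counter-clockwise seen looking down on its face; each radian lowers the foot 16 mm. With the pawl in the teeth it cannot go backward (but for the slack of part of a tooth; a tooth is 0.35 rad). Stiff: 0.2 N m of friction, about 4 N at the knob; it stays where it is left. Starts between -0.9 and 0.9, can reach 6.5.
- knob_mid (a point): Middle of the black crank knob: a free-spinning cylinder 20 mm across, parallel to the axle and 42 mm from it, from 2 to 44 mm above the wheel's face; this point is 24 mm above the face. It goes round with the wheel; at wheel angle 0 it stands downhill of the axle (-x of wheel_axis).
- pawl (a joint): Angle of the pawl, rad: 0 = tip at the bottom of a tooth gap, up to 0.17 = tip resting on a tooth, 0.75 = fully swung out (stop). Positive is counter-clockwise seen looking down on the wheel's face; the tip then moves uphill, off the wheel. A counterweight 40 mm across beside the pivot tumbles it in below 0.38 and out above (under 1 N at the peg), so it stays either way.
- pawl_peg (a point): Point on the steel peg by which the pawl is swung: a cylinder 12 mm across parallel to the axle, from 1 mm below to 41 mm above the level of the wheel's face; this point is 22 mm above that level, 46 mm from the pivot. With the pawl in the teeth the peg is 80 mm uphill of the axle and 12 mm left.
- pawl_pivot (a point): Centre of the pawl's pivot, at the level of the wheel's upper face, 82 mm uphill and 58 mm left of the axle; axes as wheel_axis.
- foot: Sprung foot of the hold-down: round black rubber pad 32 mm across under a 12 mm rod, on an arm reaching right (-y) from the column. Origin at the centre of the pad's underside. Below it lies a pile of blanks 120 x 90 mm, of unknown height, 20 to 80 mm lower at the start. It goes down with the arm, 16 mm per radian of the wheel; once it stands on the pile its spring (0.8 N per mm, solid after 20 mm) gives while the arm goes on down.
- solvent_bottle: Bystander on the bed: a white bottle 52 mm across, 190 mm tall, often close beside the wheel where the gripper's body can strike it. Origin at the centre of its underside.
- parts_tray: Bystander on the bed: an open grey tray 90 x 70 x 35 mm. Origin at the centre of its underside.
- setting_gauge: Bystander on the bed: a steel setting gauge, a spool-shaped post 52 mm across at the foot, 84 mm tall. Origin at the centre of its underside.

How it is judged:
By the outcome, as a careful person would: the job done as asked, in the order asked, and still so for the second after the job is handed in, with the robot touching nothing.
It also fails if it takes over 59 s, if anything falls off the work surface, if the arm or the gripper's body presses on something with over 40 N, if the wrist force passes 120 N, or if a joint passes its speed limit or range.

## Robot

A 6-joint arm with a two-finger parallel gripper is mounted at the origin on the work surface. World frame = base frame: x ahead of the robot, y to its left, z up, the work surface at z = 0. Lengths are in mm, angles in rad, forces in N, time in s.
With the tool pointing down it reaches from about 400 to 825 mm from the base axis. Payload 7 kg.
Tool frame: the origin (TCP) lies at the very end of the fingers, on their centre line; the grasp point (between the pads) lies 19 mm behind it; x points along the fingers, z is the direction in which the jaws open and shut, and the axes are right-handed (so a half turn about x gives the same grasp; the last joint's range is limited). The gripper opens to 85 mm and grips with 20 to 120 N. Pads are 22 mm wide; open, the fingers measure 114 mm over their backs; the gripper's body (76 mm by 85 mm) begins 54 mm behind the grasp point. The pads swing forward as they close: fully open they stand 13 mm farther back than shut.
Start: joints at [1.438, 0.359, 0.012, 0, -1.224, -0.288], TCP at [275.737, 616.088, 231.302] pointing down, gripper open.
Joint ranges: [-3.07, 3.07], [-1.43, 2.12], [-1.02, 1.25], [-3.03, 1.67], [-3.05, -0], [-3.03, 3.03]. Speed limits (rad/s): [2.39, 2.39, 3.01, 3.14, 3.14, 3.14].

## Interface

Orientations are given as a unit quaternion [x, y, z, w].
In Python, from workcell import env, grab_frame, camera_info gives the robot as it stands. The module is installed in compiled form; this text tells all that it offers.
- The arm moves only by the tool apply_moves, never from a script. Its argument "steps" is a list of rows, each an object with "translation": the shift along the tool's x, y, z in m, a list of three; "turn": the turn, a rotation vector about the tool's x, y, z in rad, a list of three; "claw": the opening, from 0 (shut) to 1 (fully open). In form: [{"translation": [dx, dy, dz], "turn": [rx, ry, rz], "claw": claw}, ...]. A call has 1 to 10 rows; each row is the pose to reach, as a shift and turn from the pose measured when the call began, along the tool's axes at that moment; what a row does not reach only later rows make up. A row lasts 1/8 s, in which the tool goes at most 62.5 mm and 10.7 degrees, less where a joint would pass 70% of its speed; a pose out of reach is approached as far as the arm can. A call with a gripper value outside its range is refused whole. The fingers move at their own pace and stop on an object; "squeeze" is the grip in N (left out, the last holds). Time passes only in rows, so rows that repeat a pose let the fingers close. It gives the time, the measured TCP pose, the force and the opening at its end, in the units of the state.
- env.state(): the state, without advancing time (a new reading comes with each control period).
- grab_frame(name): name is "scene" or "top" or "wrist"; returns the picture (480x640x3 uint8, blue, green, red); there is no depth.
- camera_info(name): a dict with "mtx" (3x3 intrinsics, pixels), "position" and "attitude" of the camera in the world. Camera axes: x right, y down, z forward; pixel columns grow to the right and rows downward; lengths in mm; the calibration is good to about 2 mm. A picture is of the moment at which its call begins: read the wrist's pose just before it. camera_info takes no time and is no camera call; for the wrist camera it gives the pose at the moment of the call.
- env.job_done(): hands the job in, once; it reports no verdict.
The state is a dict: "time": time; "joints": joint angles; "joint_vel": joint speeds; "joint_torque": joint torques, N m; "tool_pos": TCP position; "eef_rot": TCP orientation; "contact_force": force on the tool from outside, world axes, zero at the start; "moment": the same for the moment, N m; "width": finger opening in mm.
Only numpy, scipy, OpenCV 4.12 (cv2) and the standard library are available. Lean on these libraries where they do the work, as an engineer would, in place of code of your own. Each camera call takes 0.05 s, during which the arm holds its last target. There are 200 camera calls.

## Working session

There is one attempt and no reset: what is moved stays moved. The work goes in short steps, Python scripts to look and compute and a tool call to move; the robot and the scene stay as the last step left them, time stands still between calls to the robot, and variables do not carry over. Pictures are saved under pics/ and viewed, about 8 in all and at most 12, crops included, and the job is handed in when it is done.

Besides the shell and the picture viewer there is one more tool, called after "Request:" by a JSON object that holds its "name" and its "arguments", one argument or row to a line. apply_moves: Moves the arm, as the interface text tells. Its arguments: {"type":"object","properties":{"steps":{"type":"array"},"squeeze":{"type":"number"}},"required":["steps"]}

```bash
mkdir -p pics; python3 - <<'E'
from workcell import env, grab_frame, camera_info
import cv2
for n in("scene","top"):
    cv2.imwrite(f"pics/{n}0.png",grab_frame(n)); print(n,camera_info(n))
s=env.state(); print(s)
E
```

```text
scene {'mtx': array([[529.86030347,   0.        , 328.01113312],
       [  0.        , 529.86030347, 238.1720084 ],
       [  0.        ,   0.        ,   1.        ]]), 'position': array([1041.54378229, -480.24691256,  691.28504025]), 'attitude': array([ 0.85727029,  0.29626246, -0.13927177, -0.39739095])}
top {'mtx': array([[498.74036185,   0.        , 317.51128969],
       [  0.        , 498.74036185, 240.05401692],
       [  0.        ,   0.        ,   1.        ]]), 'position': array([540.30531008,  42.26677526, 969.94038687]), 'attitude': array([-0.69809131,  0.71423927, -0.03469506,  0.03642853])}
{'time': 0.1, 'joints': array([ 1.43813529e+00,  3.59305746e-01,  1.11703956e-02, -2.94157915e-04,
       -1.22412413e+00, -2.88097904e-01]), 'joint_vel': array([-0.00040552, -0.00202829,  0.00354104,  0.00177099, -0.00047868,
        0.00020528]), 'joint_torque': array([-2.73397360e-03, -5.84764874e+01,  2.94110191e+01,  6.95464522e+00,
       -3.10944139e-03,  9.30020008e-07]), 'tool_pos': array([275.56085086, 615.72168188, 230.47479921]), 'eef_rot': array([-0.59299988, -0.38420103,  0.59382106, -0.38486006]), 'contact_force': array([-1.28111862, -0.29818974,  0.38672175]), 'moment': array([-0.02651846,  0.03016378,  0.00311938]), 'width': 85.42413618469948}
```

View pics/scene0.png

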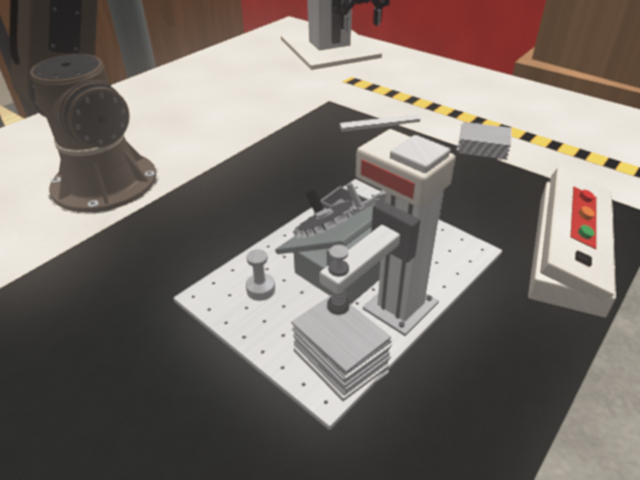

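View pics/top0.png

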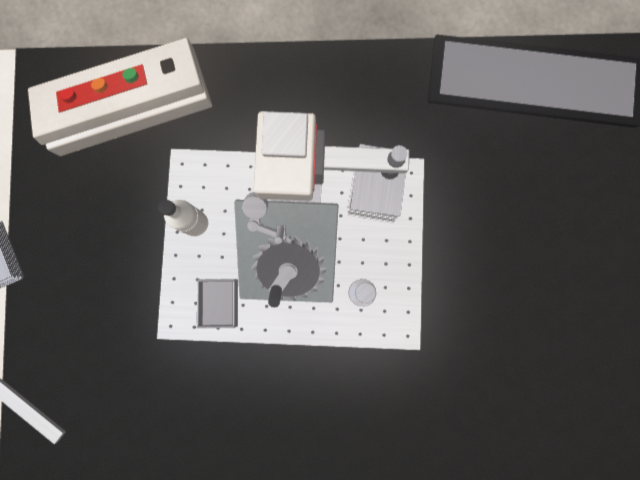

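```bash
cat > h.py <<'E'
import numpy as np
from scipy.spatial.transform import Rotation as R
from scipy.optimize import least_squares
from workcell import camera_info
def proj(ci,P):
    P=np.atleast_2d(P); c=R.from_quat(ci["attitude"]).inv().apply(P-ci["position"])
    u=c@ci["mtx"].T; return u[:,:2]/u[:,2:]
def ray(ci,px,z):
    d=R.from_quat(ci["attitude"]).apply(np.linalg.inv(ci["mtx"])@[px[0],px[1],1]); p=ci["position"]
    return p+d*(z-p[2])/d[2]
def stn(q,P): return R.from_euler('z',q[2]).apply(np.atleast_2d(P))+[q[0],q[1],0]
A=R.from_euler('y',-35,degrees=True)  # wheel axes in station
W0=np.array([-40,0,120.])
def wl(q,P): return stn(q,A.apply(np.atleast_2d(P))+W0)
def knob(q,th,h=24): return wl(q,[-42*np.cos(th),-42*np.sin(th),h])[0]
PV=np.array([82,58,0.])
def peg(q,a,h=22):
    v=np.array([-2,-46,0.]); return wl(q,PV+R.from_euler('z',a).apply(v)+[0,0,h])[0]
E
python3 - <<'E'
from h import *
import cv2
ct,cs=camera_info("top"),camera_info("scene")
L=np.array([[195,250,12],[195,-250,12],[-175,-250,12],[-175,250,12]])
ut=np.array([[171,149],[424,158],[421,350],[157,340]]); us=np.array([[501,250],[329,425],[174,298]])
f=lambda q:np.r_[(proj(ct,stn(q,L))-ut).ravel(),(proj(cs,stn(q,L[:3]))-us).ravel()]
r=least_squares(f,[550,40,0]); q=r.x; print(q,f(q).round(1))
np.save("q.npy",q)
t=cv2.imread("pics/top0.png")
c=cv2.resize(t[180:320,220:350],None,fx=4.2,fy=4.2,interpolation=cv2.INTER_CUBIC)
def dot(P,col):
    u=proj(ct,P)[0]; cv2.circle(c,tuple(int(v) for v in (u-[220,180])*4.2),3,col,-1)
dot(wl(q,[0,0,6]),(0,0,255));dot(wl(q,PV),(0,255,0));dot([peg(q,0,41)],(255,0,0))
for th in np.arange(-1,1,.25): dot([knob(q,th,44)],(0,255,255))
s=cv2.imread("pics/scene0.png")[230:400,250:420]
cv2.imwrite("pics/c1.png",c); cv2.imwrite("pics/c2.png",cv2.resize(s,None,fx=3.5,fy=3.5,interpolation=cv2.INTER_CUBIC))
E
```

```text
[ 6.15385066e+02  9.27105049e+01 -6.12151223e-02] [-1.3 -0.7 -0.1 -0.4 -0.5 -0.7 -0.6 -1.2 -0.6 -1.1 -0.2  0.6 -2.6 -0.5]
```

View pics/c1.png

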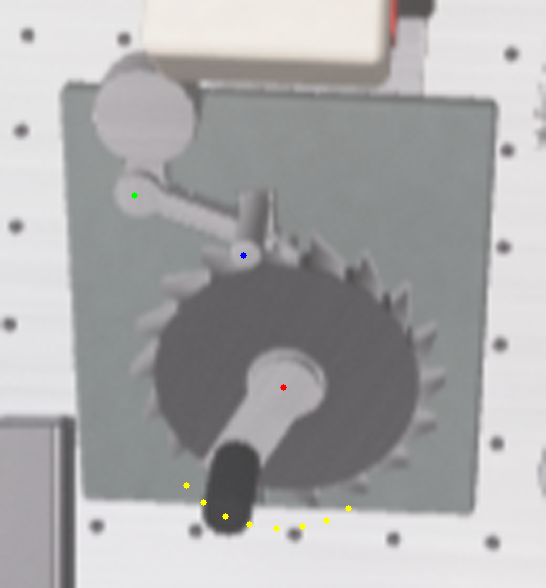

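View pics/c2.png

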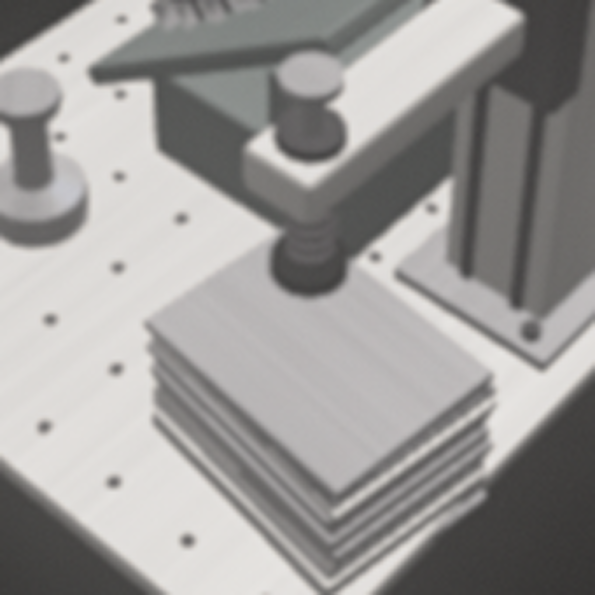

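Top crop: the dots match the picture, with the hub at crop (283,387), the pivot (134,195), the peg top (243,255) and the knob top at about (229,512), so wheel ≈ -0.48. The scene crop shows the foot pad's underside centre at about (309,271) and the pile's top corners at (148,325), (340,495) and (493,378).

```bash
cat >> h.py <<'E'
from workcell import env
q=np.load("q.npy")
def wrot(q,sgn=1,spin=0.):
    B=(R.from_euler('z',q[2])*A).as_matrix()
    x=-B[:,2]; z=sgn*(B[:,0]*np.cos(spin)+B[:,1]*np.sin(spin)); return R.from_matrix(np.c_[x,np.cross(z,x),z])
def rel(P,Rt):
    s=env.state(); Rc=R.from_quat(s["eef_rot"])
    return (Rc.inv().apply(P-s["tool_pos"])/1000).round(4),(Rc.inv()*Rt).as_rotvec().round(3)
def wpos():  # TCP in wheel axes
    s=env.state(); B=R.from_euler('z',q[2]); return A.inv().apply(B.inv().apply(s["tool_pos"]-[q[0],q[1],0])-W0).round(1)
E
python3 - <<'E'
from h import *
ct,cs=camera_info("top"),camera_info("scene")
g=lambda a,b:np.array([250+a/3.5,230+b/3.5])
# pile top: yaw free, 120x90
pc=np.array([g(148,325),g(340,495),g(493,378)])
for (a,b) in((120,90),(90,120)):
    def f(p):
        e=R.from_euler('z',p[3]).apply([[-a/2,-b/2,0],[a/2,-b/2,0],[a/2,b/2,0]])+p[:3]
        return (proj(cs,e)-pc).ravel()
    r=least_squares(f,[700,-60,60,q[2]]); print("pile",a,b,r.x.round(2),r.fun.round(1))
# rod cap
f=lambda P:np.r_[(proj(ct,P)-[398,155.5]).ravel(),(proj(cs,P)-g(308,75)).ravel()]
r=least_squares(f,[750,-100,150]); print("cap",r.x.round(1),r.fun.round(1)); C=r.x
for v in(266,271,276):
  z=least_squares(lambda z:(proj(cs,[C[0],C[1],z[0]])[0]-g(309,v))[1:],[60]).x; print("foot z",v,z)
print("bed pile corner low z check", proj(cs,[C[0],C[1],12]))
s=env.state();print(R.from_quat(s["eef_rot"]).as_matrix().round(2))
for sg in(1,-1): print(sg,rel(peg(q,0,100),wrot(q,sg)), peg(q,0,100))
E
```

```text
pile 120 90 [ 7.3418e+02 -6.1630e+01  7.1770e+01 -1.7000e-01] [ 0.2  0.  -0.2  0.4  0.  -0.4]
pile 90 120 [ 7.3238e+02 -4.1340e+01  4.8960e+01 -2.4000e-01] [  7.3   9.1 -11.5  -1.4   5.1  -7.6]
cap [738.3 -78.5 243.9] [-0.6 -0.6 -0.7  0.1]
foot z 266 [142.28016895]
foot z 271 [139.34919629]
foot z 276 [136.40317467]
bed pile corner low z check [[336.06997687 363.15631407]]
[[-0.    0.91 -0.41]
 [-0.   -0.41 -0.91]
 [-1.    0.    0.  ]]
1 (array([-0.0168,  0.4898,  0.3385]), array([-1.861, -0.405,  0.588])) [584.35332008 106.63501234 247.80131934]
-1 (array([-0.0168,  0.4898,  0.3385]), array([1.172, 0.535, 0.368])) [584.35332008 106.63501234 247.80131934]
```

Request:
{"name": "apply_moves", "arguments": {
  "steps": [
    {"translation":[-0.06,0.0,0.0],"turn":[0,0,0],"claw":0.35},
    {"translation":[-0.06,0.06,0.04],"turn":[0.15,0.07,0.05],"claw":0.35},
    {"translation":[-0.06,0.11,0.08],"turn":[0.3,0.13,0.09],"claw":0.35},
    {"translation":[-0.06,0.16,0.12],"turn":[0.45,0.2,0.14],"claw":0.35},
    {"translation":[-0.06,0.21,0.16],"turn":[0.6,0.27,0.18],"claw":0.35},
    {"translation":[-0.06,0.26,0.2],"turn":[0.7,0.33,0.22],"claw":0.35},
    {"translation":[-0.06,0.31,0.24],"turn":[0.82,0.38,0.26],"claw":0.35},
    {"translation":[-0.05,0.37,0.28],"turn":[0.94,0.43,0.3],"claw":0.35},
    {"translation":[-0.045,0.42,0.315],"turn":[1.06,0.48,0.33],"claw":0.35},
    {"translation":[-0.041,0.474,0.345],"turn":[1.172,0.535,0.368],"claw":0.35}
  ]
}}

```text
time: 1.35
tool_pos: [552.9, 126.9, 274.3]
eef_rot: [0.887, -0.027, -0.461, -0.016]
contact_force: [2.2, 0.4, 1.0]
width: 30.1
```

```bash
python3 - <<'E'
from h import *
s=env.state();print(s["time"],s["joints"].round(2),wpos(),s["contact_force"].round(1),s["width"])
for h in(90,20): print(h,rel(peg(q,0,h),wrot(q,-1)))
E
```

```text
1.35 [ 0.71 -0.15 -0.93  0.93 -0.52 -1.54] [ 68.5  30.3 140.4] [2.2 0.4 1. ] 30.07026751660042
90 (array([ 0.0504,  0.0183, -0.0115]), array([-0.004, -0.002,  0.001]))
20 (array([ 0.1204,  0.0184, -0.0113]), array([-0.004, -0.002,  0.001]))
```

Request:
{"name": "apply_moves", "arguments": {
  "steps": [
    {"translation":[0.02,0.0184,-0.0113],"turn":[-0.004,-0.002,0],"claw":0.35},
    {"translation":[0.05,0.0184,-0.0113],"turn":[-0.004,-0.002,0],"claw":0.35},
    {"translation":[0.065,0.0184,-0.0113],"turn":[-0.004,-0.002,0],"claw":0.35},
    {"translation":[0.07,0.0184,-0.0113],"turn":[-0.004,-0.002,0],"claw":0.35}
  ]
}}

```text
time: 1.85
tool_pos: [600.9, 104.4, 221.7]
eef_rot: [0.886, -0.027, -0.463, -0.014]
contact_force: [-0.3, -0.1, 0.6]
width: 29.8
```

```bash
python3 - <<'E'
from h import *
from workcell import grab_frame
import cv2
s=env.state();print(s["time"],s["joints"].round(2),wpos(),s["contact_force"].round(1),s["width"])
ci=camera_info("wrist"); w=grab_frame("wrist"); 
for P in(peg(q,0,41),peg(q,0,0)):
    u=proj(ci,P)[0]; print(u); cv2.circle(w,(int(u[0]),int(u[1])),3,(0,0,255),-1)
cv2.imwrite("pics/w1.png",w)
E
```

```text
1.85 [ 0.38 -0.03 -0.99  1.38 -0.25 -1.75] [78.7 10.7 69. ] [-0.3 -0.1  0.6] 29.755565543173518
[317.16257275 293.76051782]
[317.47891065 259.84897186]
```

View pics/w1.png

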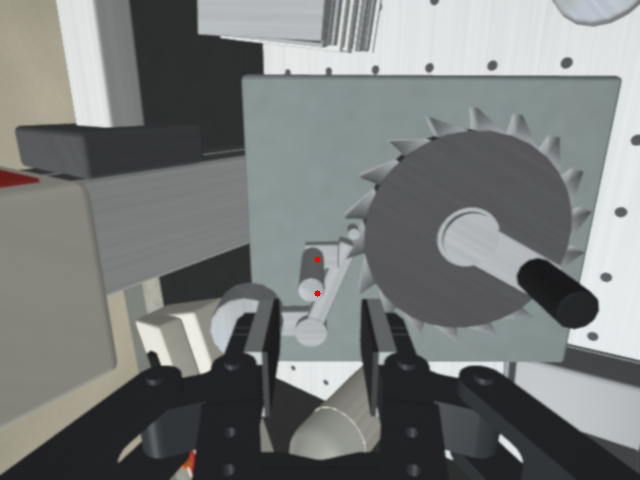

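Wrist view: the peg top is at about (310,290), within 6 px of the predicted (317,294), and lies between the fingers. Now I go down over the peg.

Request:
{"name": "apply_moves", "arguments": {
  "steps": [
    {"translation":[0.015,0.0,-0.003],"turn":[0,0,0],"claw":0.35},
    {"translation":[0.03,0.0,-0.003],"turn":[0,0,0],"claw":0.35},
    {"translation":[0.045,0.0,-0.003],"turn":[0,0,0],"claw":0.35},
    {"translation":[0.05,0.0,-0.003],"turn":[0,0,0],"claw":0.35},
    {"translation":[0.05,0.0,-0.003],"turn":[0,0,0],"claw":0.35}
  ]
}}

```text
time: 2.52
tool_pos: [631.8, 105.8, 193.8]
eef_rot: [0.881, -0.029, -0.471, -0.012]
contact_force: [-0.9, -0.8, -0.9]
width: 30.0
```

```bash
cat > st.py <<'E'
from h import *
s=env.state();print(s["time"],s["joints"].round(2),wpos(),s["contact_force"].round(1),s["width"].round(1), "rot err",rel(np.zeros(3),wrot(q,-1))[1])
E
python3 st.py
```

```text
Traceback (most recent call last):
  File "st.py", line 2, in <module>
    s=env.state();print(s["time"],s["joints"].round(2),wpos(),s["contact_force"].round(1),s["width"].round(1), "rot err",rel(np.zeros(3),wrot(q,-1))[1])
                                                                                          ^^^^^^^^^^^^^^^^
AttributeError: 'float' object has no attribute 'round'
```

```bash
sed -i 's/s\["width"\].round(1)/round(s["width"],1)/' st.py; python3 st.py
```

```text
2.525 [ 0.24  0.06 -0.96  1.67 -0.17 -1.91] [87.9 14.1 28.5] [-0.9 -0.8 -0.9] 30.0 rot err [ 0.002  0.022 -0.007]
```

Request:
{"name": "apply_moves", "arguments": {
  "steps": [
    {"translation":[0.0,0.0,0.003],"turn":[0,-0.07,0],"claw":0.35},
    {"translation":[0.0,0.0,0.006],"turn":[0,-0.14,0],"claw":0.35},
    {"translation":[0.002,0.0,0.009],"turn":[0,-0.21,0],"claw":0.35},
    {"translation":[0.007,0.0,0.009],"turn":[0,-0.21,0],"claw":0.35},
    {"translation":[0.007,0.0,0.009],"turn":[0,-0.21,0],"claw":0.35}
  ]
}}

```text
time: 3.15
tool_pos: [627.1, 106.3, 183.1]
eef_rot: [0.826, -0.028, -0.562, -0.015]
contact_force: [0.6, -5.4, 1.4]
width: 29.7
```

```bash
python3 st.py
```

```text
3.15 [ 0.58  0.14 -0.64  0.46 -0.54 -1.01] [77.8 14.3 22.5] [ 0.6 -5.4  1.4] 29.7 rot err [ 0.002  0.235 -0.007]
```

Request:
{"name": "apply_moves", "arguments": {
  "steps": [
    {"translation":[-0.0014,-0.001,-0.006],"turn":[0,0,0],"claw":0.35},
    {"translation":[-0.0028,-0.002,-0.012],"turn":[0,0,0],"claw":0.35},
    {"translation":[-0.0042,-0.003,-0.018],"turn":[0,0,0],"claw":0.35},
    {"translation":[-0.0056,-0.004,-0.024],"turn":[0,0,0],"claw":0.35},
    {"translation":[-0.007,-0.006,-0.03],"turn":[0,0,0],"claw":0.35},
    {"translation":[-0.0074,-0.007,-0.032],"turn":[0,0,0],"claw":0.35},
    {"translation":[-0.0074,-0.007,-0.032],"turn":[0,0,0],"claw":0.35},
    {"translation":[-0.0074,-0.007,-0.032],"turn":[0,0,0],"claw":0.35}
  ]
}}

```text
time: 4.15
tool_pos: [641.2, 98.1, 189.0]
eef_rot: [0.818, -0.04, -0.574, -0.011]
contact_force: [-11.9, -31.8, -18.0]
width: 29.7
```

```bash
python3 st.py; python3 - <<'E'
from workcell import grab_frame
import cv2
a=grab_frame("top")[170:330,200:360]; b=grab_frame("wrist")
cv2.imwrite("pics/p2.png",cv2.hconcat([cv2.resize(a,(400,400)),cv2.resize(b,(533,400))[:,:400]]))
E
```

```text
4.15 [ 0.57  0.17 -0.56  0.4  -0.62 -0.94] [93.1  6.9 19. ] [-11.9 -31.8 -18. ] 29.7 rot err [-0.001  0.264 -0.032]
```

View pics/p2.png

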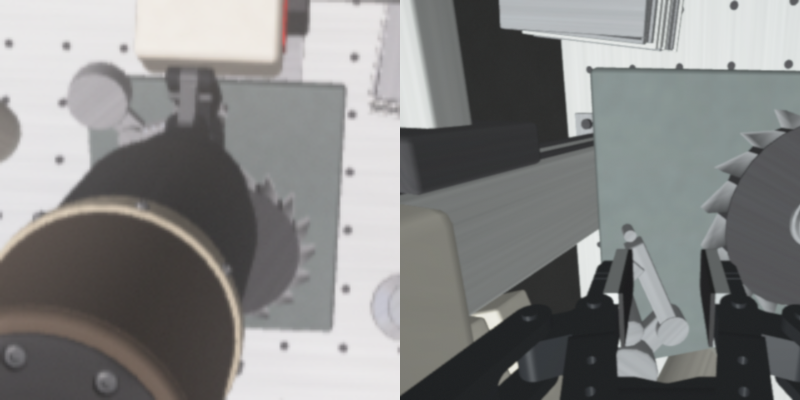

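Wrist view: the pawl arm now points uphill (tip at about (629,233)), so it has swung out. There is 37 N of side force, so I locate the contact before moving on.

```bash
python3 - <<'E'
from h import *
s=env.state();F=np.array(s["contact_force"]);M=np.array(s["moment"]);print(F,M,s["joint_torque"].round(1))
B=R.from_euler('z',q[2])*A
Fw=B.inv().apply(F);print("Fw",Fw.round(1),"Mw",B.inv().apply(M).round(2))
r=np.cross(F,M)/F.dot(F)*1000
print("line pt rel TCP, wheel axes:",B.inv().apply(r).round(0),"abs",(B.inv().apply(r)+wpos()).round(0))
print("peg .75",A.inv().apply(R.from_euler('z',-q[2]).apply(peg(q,.75)-[q[0],q[1],0])-W0))
E
```

```text
[-12.89582396 -32.46687328 -18.36189758] [-10.15830591   7.81931487  -4.48100766] [ 19.3 -50.9  51.6  12.   13.5   0.4]
Fw [-19.4 -33.2  -8.8] Mw [-11.27   7.18   2.42]
line pt rel TCP, wheel axes: [ -11.   94. -330.] abs [  82.  101. -311.]
peg .75 [111.89200522  22.97903451  22.        ]
```

The contact is at the fingertips: the pawl is against its out stop and the uphill finger bears on the peg's side. I ease off to the right and withdraw along the tool.

Request:
{"name": "apply_moves", "arguments": {
  "steps": [
    {"translation":[0,0.005,0.002],"turn":[0,0,0],"claw":0.35},
    {"translation":[-0.005,0.007,0.003],"turn":[0,0,0],"claw":0.35},
    {"translation":[-0.03,0.007,0.004],"turn":[0,0,0],"claw":0.35},
    {"translation":[-0.06,0.007,0.005],"turn":[0,0,0],"claw":0.35},
    {"translation":[-0.07,0.007,0.006],"turn":[0,0,0],"claw":0.35}
  ]
}}

```text
time: 4.88
tool_pos: [612.6, 97.3, 257.0]
eef_rot: [0.819, -0.038, -0.572, -0.011]
contact_force: [-0.6, 0.2, -0.4]
width: 30.0
```

```bash
python3 st.py; python3 - <<'E'
from h import *
from workcell import grab_frame
import cv2
ci=camera_info("wrist"); b=grab_frame("wrist")
cv2.imwrite("pics/p3.png",b)
B=(R.from_euler('z',q[2])*A).as_matrix()
def tgt(P,t,sg):  # jaw along wheel y (sg), tool tilted t toward vertical
    x=-B[:,2]*np.cos(t)-B[:,0]*np.sin(t); z=sg*B[:,1]; return R.from_matrix(np.c_[x,np.cross(z,x),z])
for sg in(1,-1):
  for h in(80,): print(sg,rel(knob(q,-.48,h)-0, tgt(0,.25,sg)))
print(proj(ci,knob(q,-.48,44)),proj(ci,peg(q,.75,41)))
E
```

```text
4.875 [ 0.6   0.06 -0.5   0.34 -0.78 -0.89] [108.8   4.4  91. ] [-0.6  0.2 -0.4] 30.0 rot err [-0.001  0.258 -0.028]
1 (array([ 0.0477, -0.016 ,  0.1382]), array([ 1.566, -0.015, -0.028]))
-1 (array([ 0.0477, -0.016 ,  0.1382]), array([-1.575,  0.029, -0.015]))
[[550.38846109 276.55631992]] [[289.22632785 311.501904  ]]
```

View pics/p3.png

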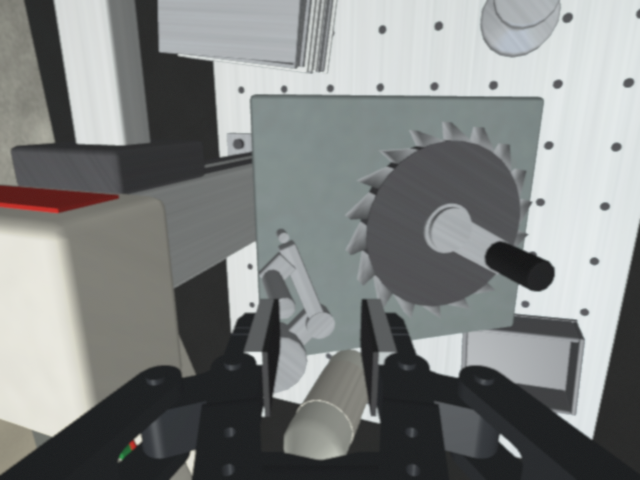

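Wrist view: the pawl is out (pivot (320,325), tip (283,238), peg at about (280,290)) and stays out untouched. The knob top is at about (540,275). Next I turn the jaws across and go to the knob.

```bash
cat >> h.py <<'E'
B=(R.from_euler('z',q[2])*A).as_matrix()
def tgt(t,sg=1):
    x=-B[:,2]*np.cos(t)-B[:,0]*np.sin(t); z=sg*B[:,1]; return R.from_matrix(np.c_[x,np.cross(z,x),z])
def ktcp(th,h,t): return knob(q,th,h)+19*tgt(t).apply([1,0,0])
def grasp(): 
    s=env.state(); p=s["tool_pos"]-19*R.from_quat(s["eef_rot"]).apply([1,0,0])
    return A.inv().apply(R.from_euler('z',-q[2]).apply(p-[q[0],q[1],0])-W0)
def ang(): g=grasp(); return np.arctan2(-g[1],-g[0]), np.hypot(g[0],g[1]), g.round(1)
E
python3 - <<'E'
from h import *
for h in(100,30): print(rel(ktcp(-.48,h,.25),tgt(.25)))
E
```

```text
(array([ 0.0474, -0.0159,  0.1431]), array([ 1.566, -0.015, -0.028]))
(array([ 0.115 , -0.0179,  0.1252]), array([ 1.566, -0.015, -0.028]))
```

Request:
{"name": "apply_moves", "arguments": {
  "steps": [
    {"translation":[-0.02,0,0.02],"turn":[0.15,0,0],"claw":0.6},
    {"translation":[-0.02,-0.004,0.045],"turn":[0.33,0,-0.005],"claw":0.6},
    {"translation":[-0.01,-0.008,0.07],"turn":[0.51,0,-0.01],"claw":0.6},
    {"translation":[0.0,-0.01,0.09],"turn":[0.69,-0.005,-0.01],"claw":0.6},
    {"translation":[0.01,-0.012,0.11],"turn":[0.87,-0.005,-0.02],"claw":0.6},
    {"translation":[0.02,-0.014,0.13],"turn":[1.05,-0.01,-0.02],"claw":0.6},
    {"translation":[0.03,-0.016,0.143],"turn":[1.23,-0.01,-0.025],"claw":0.6},
    {"translation":[0.04,-0.016,0.143],"turn":[1.41,-0.015,-0.028],"claw":0.6},
    {"translation":[0.04,-0.016,0.143],"turn":[1.566,-0.015,-0.028],"claw":0.6},
    {"translation":[0.04,-0.016,0.143],"turn":[1.566,-0.015,-0.028],"claw":0.6}
  ]
}}

```text
time: 6.18
tool_pos: [493.2, 120.3, 169.5]
eef_rot: [-0.57, 0.419, 0.385, 0.593]
contact_force: [0.3, 0.1, 0.3]
width: 51.5
```

```bash
python3 - <<'E'
from h import *
from workcell import grab_frame
import cv2
s=env.state(); print(s["time"],s["joints"].round(2),s["contact_force"].round(1),s["width"],ang())
for h in(60,30): print(rel(ktcp(-.48,h,.25),tgt(.25)))
ci=camera_info("wrist"); b=grab_frame("wrist")
for th in(-.6,-.48,-.36):
    u=proj(ci,knob(q,th,44))[0]; cv2.circle(b,(int(u[0]),int(u[1])),2,(0,0,255),-1)
cv2.imwrite("pics/p4.png",b)
E
```

```text
6.175 [ 0.79 -0.06 -0.9   0.53 -0.55 -2.85] [0.3 0.1 0.3] 51.46351655153954 (np.float64(-0.5169090492734091), np.float64(40.67261426460287), array([-35.4,  20.1, 106.9]))
(array([ 0.0459, -0.0098, -0.0007]), array([ 0.002,  0.   , -0.   ]))
(array([ 0.075 , -0.0172, -0.0008]), array([ 0.002,  0.   , -0.   ]))
```

View pics/p4.png

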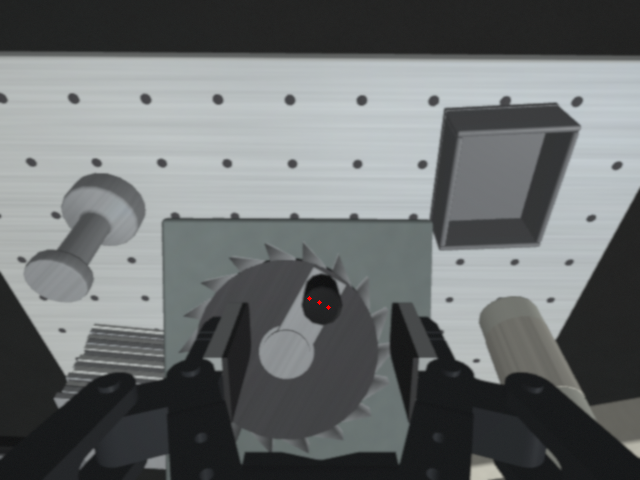

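Knob top is at (320,300), matching the -0.48 prediction. Joint 6 is close to its limit, so I flip the gripper half a turn here.

Request:
{"name": "apply_moves", "arguments": {
  "steps": [
    {"translation":[0,0,0],"turn":[-0.18,0,0],"claw":0.6},
    {"translation":[0,0,0],"turn":[-0.36,0,0],"claw":0.6},
    {"translation":[0,0,0],"turn":[-0.54,0,0],"claw":0.6},
    {"translation":[0,0,0],"turn":[-0.72,0,0],"claw":0.6},
    {"translation":[0,0,0],"turn":[-0.9,0,0],"claw":0.6},
    {"translation":[0,0,0],"turn":[-1.08,0,0],"claw":0.6},
    {"translation":[0,0,0],"turn":[-1.26,0,0],"claw":0.6},
    {"translation":[0,0,0],"turn":[-1.44,0,0],"claw":0.6},
    {"translation":[0,0,0],"turn":[-1.62,0,0],"claw":0.6},
    {"translation":[0,0,0],"turn":[-1.8,0,0],"claw":0.6}
  ]
}}

```text
time: 7.48
tool_pos: [493.4, 120.7, 169.8]
eef_rot: [0.818, 0.044, -0.567, 0.082]
contact_force: [0.9, -0.3, 0.0]
width: 51.3
```

```bash
sed -i 's/def tgt(t,sg=1)/def tgt(t,sg=-1)/' h.py; python3 - <<'E'
from h import *
s=env.state(); print(s["time"],s["joints"].round(2),ang())
for h in(100,30): print(rel(ktcp(-.48,h,.25),tgt(.25)))
E
```

```text
7.475 [ 0.79 -0.06 -0.9   0.53 -0.55 -1.03] (np.float64(-0.5286693523296174), np.float64(40.588583771065466), array([-35. ,  20.5, 107.1]))
(array([0.0074, 0.001 , 0.0006]), array([-1.327e+00, -1.000e-03,  1.000e-03]))
(array([ 0.0752,  0.0052, -0.0161]), array([-1.327e+00, -1.000e-03,  1.000e-03]))
```

Finish the turn, then descend over the knob and grip it.

Request:
{"name": "apply_moves", "arguments": {
  "steps": [
    {"translation":[0,0,0],"turn":[-0.18,0,0],"claw":0.6},
    {"translation":[0,0,0],"turn":[-0.36,0,0],"claw":0.6},
    {"translation":[0,0,0],"turn":[-0.54,0,0],"claw":0.6},
    {"translation":[0,0,0],"turn":[-0.72,0,0],"claw":0.6},
    {"translation":[0,0,0],"turn":[-0.9,0,0],"claw":0.6},
    {"translation":[0.007,0.001,0],"turn":[-1.08,0,0],"claw":0.6},
    {"translation":[0.007,0.001,0],"turn":[-1.26,0,0],"claw":0.6},
    {"translation":[0.03,0.003,-0.007],"turn":[-1.327,0,0],"claw":0.6},
    {"translation":[0.045,0.004,-0.01],"turn":[-1.327,0,0],"claw":0.6},
    {"translation":[0.055,0.0042,-0.012],"turn":[-1.327,0,0],"claw":0.6}
  ]
}}

```text
time: 8.72
tool_pos: [524.9, 117.9, 122.2]
eef_rot: [0.593, 0.385, -0.419, 0.57]
contact_force: [-0.0, -0.2, 0.6]
width: 51.0
```

```bash
python3 - <<'E'
from h import *
s=env.state(); print(s["time"],s["joints"].round(2),s["contact_force"].round(1),ang())
print(rel(ktcp(-.48,30,.25),tgt(.25)))
E
```

```text
8.725 [ 0.67  0.06 -0.96  0.72 -0.36  0.2 ] [-0.  -0.2  0.6] (np.float64(-0.49228652369954506), np.float64(41.436559849693836), array([-36.5,  19.6,  50. ]))
(array([0.0196, 0.0042, 0.0003]), array([ 0.004, -0.001,  0.   ]))
```

Request:
{"name": "apply_moves", "arguments": {
  "steps": [
    {"translation":[0.01,0.001,0],"turn":[0,0,-0.05],"claw":0.6},
    {"translation":[0.019,0.0023,0],"turn":[0,0,-0.1],"claw":0.6},
    {"translation":[0.0195,0.0023,0],"turn":[0,0,-0.1],"claw":0.6},
    {"translation":[0.0195,0.0023,0],"turn":[0,0,-0.1],"claw":0.0},
    {"translation":[0.0195,0.0023,0],"turn":[0,0,-0.1],"claw":0.0},
    {"translation":[0.0195,0.0023,0],"turn":[0,0,-0.1],"claw":0.0},
    {"translation":[0.0195,0.0023,0],"turn":[0,0,-0.1],"claw":0.0}
  ],
  "squeeze": 35
}}

```text
time: 9.6
tool_pos: [533.5, 117.4, 105.1]
eef_rot: [0.573, 0.415, -0.446, 0.548]
contact_force: [-5.2, 2.9, 4.5]
width: 18.8
```

```bash
cat > wind.py <<'E'
from h import *
import sys
s=env.state(); a,r,g=ang(); print(s["time"],s["joints"].round(2),s["contact_force"].round(1),round(s["width"],1),"theta",round(a,3),round(r,1),g)
# rows: theta a+d, keep orientation
d=float(sys.argv[1]); n=int(sys.argv[2]); t=float(sys.argv[3]); h=float(sys.argv[4]) if len(sys.argv)>4 else 30
for i in range(1,n+1):
    p=rel(ktcp(a+d*i,h,t),tgt(t)); print([float(round(v,4)) for v in p[0]],p[1])
E
python3 wind.py .15 10 .35
```

```text
9.6 [ 0.68  0.14 -0.79  0.39 -0.47  0.51] [-5.2  2.9  4.5] 18.8 theta -0.481 42.3 [-37.5  19.6  30.5]
[0.0012, -0.002, 0.0059] [ 0.005 -0.001 -0.   ]
[0.0017, -0.0035, 0.012] [ 0.005 -0.001 -0.   ]
[0.002, -0.0041, 0.0183] [ 0.005 -0.001 -0.   ]
[0.0019, -0.0039, 0.0246] [ 0.005 -0.001 -0.   ]
[0.0014, -0.0028, 0.0307] [ 0.005 -0.001 -0.   ]
[0.0007, -0.0008, 0.0367] [ 0.005 -0.001 -0.   ]
[-0.0003, 0.0019, 0.0422] [ 0.005 -0.001 -0.   ]
[-0.0016, 0.0055, 0.0473] [ 0.005 -0.001 -0.   ]
[-0.0032, 0.0097, 0.0517] [ 0.005 -0.001 -0.   ]
[-0.0049, 0.0144, 0.0554] [ 0.005 -0.001 -0.   ]
```

Request:
{"name": "apply_moves", "arguments": {
  "steps": [
    {"translation":[0.0012,-0.002,0.006],"turn":[0,0,0],"claw":0},
    {"translation":[0.0017,-0.0035,0.012],"turn":[0,0,0],"claw":0},
    {"translation":[0.002,-0.004,0.018],"turn":[0,0,0],"claw":0},
    {"translation":[0.002,-0.004,0.0245],"turn":[0,0,0],"claw":0},
    {"translation":[0.0015,-0.003,0.0305],"turn":[0,0,0],"claw":0},
    {"translation":[0.0007,-0.001,0.0365],"turn":[0,0,0],"claw":0},
    {"translation":[0,0.002,0.042],"turn":[0,0,0],"claw":0},
    {"translation":[-0.0016,0.0055,0.047],"turn":[0,0,0],"claw":0},
    {"translation":[-0.003,0.0095,0.0515],"turn":[0,0,0],"claw":0},
    {"translation":[-0.005,0.0145,0.0555],"turn":[0,0,0],"claw":0}
  ]
}}

```text
time: 10.85
tool_pos: [543.0, 61.4, 114.3]
eef_rot: [0.573, 0.415, -0.446, 0.549]
contact_force: [-4.3, 5.3, 3.3]
width: 19.2
```

```bash
python3 wind.py .15 10 .35
```

```text
10.85 [ 0.56  0.12 -0.77  0.32 -0.49  0.68] [-4.3  5.3  3.3] 19.2 theta 1.026 41.8 [-21.6 -35.7  30.6]
[-0.0013, 0.0053, 0.0031] [ 0.005 -0.002 -0.001]
[-0.0033, 0.011, 0.0051] [ 0.005 -0.002 -0.001]
[-0.0055, 0.0168, 0.0062] [ 0.005 -0.002 -0.001]
[-0.0076, 0.0227, 0.0063] [ 0.005 -0.002 -0.001]
[-0.0097, 0.0286, 0.0055] [ 0.005 -0.002 -0.001]
[-0.0118, 0.0343, 0.0038] [ 0.005 -0.002 -0.001]
[-0.0138, 0.0396, 0.0012] [ 0.005 -0.002 -0.001]
[-0.0156, 0.0446, -0.0022] [ 0.005 -0.002 -0.001]
[-0.0171, 0.049, -0.0064] [ 0.005 -0.002 -0.001]
[-0.0185, 0.0528, -0.0112] [ 0.005 -0.002 -0.001]
```

Tracking is very good; continue.

Request:
{"name": "apply_moves", "arguments": {
  "steps": [
    {"translation":[-0.0013,0.0053,0.003],"turn":[0,0,0],"claw":0},
    {"translation":[-0.0033,0.011,0.005],"turn":[0,0,0],"claw":0},
    {"translation":[-0.0055,0.017,0.006],"turn":[0,0,0],"claw":0},
    {"translation":[-0.0076,0.0227,0.0063],"turn":[0,0,0],"claw":0},
    {"translation":[-0.0097,0.0286,0.0055],"turn":[0,0,0],"claw":0},
    {"translation":[-0.0118,0.0343,0.0038],"turn":[0,0,0],"claw":0},
    {"translation":[-0.0138,0.0396,0.0012],"turn":[0,0,0],"claw":0},
    {"translation":[-0.0156,0.0446,-0.0022],"turn":[0,0,0],"claw":0},
    {"translation":[-0.017,0.049,-0.0064],"turn":[0,0,0],"claw":0},
    {"translation":[-0.0185,0.053,-0.011],"turn":[0,0,0],"claw":0}
  ]
}}

```text
time: 12.1
tool_pos: [587.7, 68.2, 145.3]
eef_rot: [0.572, 0.415, -0.447, 0.548]
contact_force: [-8.8, -0.9, 4.7]
width: 19.2
```

```bash
python3 wind.py .15 10 .35; python3 - <<'E'
from workcell import grab_frame
import cv2
a=grab_frame("scene")
cv2.imwrite("pics/s2.png",cv2.resize(a[230:400,270:420],None,fx=3.5,fy=3.5,interpolation=cv2.INTER_CUBIC))
E
```

```text
12.1 [ 0.53  0.16 -0.61  0.26 -0.6   0.79] [-8.8 -0.9  4.7] 19.2 theta 2.464 41.7 [ 32.5 -26.1  30.6]
[-0.0008, 0.0039, -0.005] [0.005 0.001 0.002]
[-0.0017, 0.0065, -0.0106] [0.005 0.001 0.002]
[-0.0024, 0.0082, -0.0166] [0.005 0.001 0.002]
[-0.0027, 0.0092, -0.0228] [0.005 0.001 0.002]
[-0.0027, 0.0092, -0.0291] [0.005 0.001 0.002]
[-0.0024, 0.0084, -0.0354] [0.005 0.001 0.002]
[-0.0018, 0.0067, -0.0414] [0.005 0.001 0.002]
[-0.0008, 0.0041, -0.0471] [0.005 0.001 0.002]
[0.0004, 0.0008, -0.0523] [0.005 0.001 0.002]
[0.0019, -0.0031, -0.0569] [0.005 0.001 0.002]
```

View pics/s2.png

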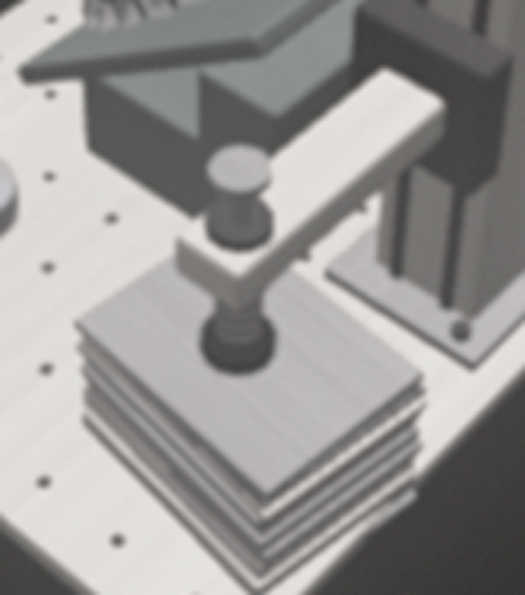

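Scene crop: the foot pad's lower edge has come down to about y=373 and the pad is close above the pile. The cap still sits at the same height over the arm, so I work out the remaining gap.

```bash
python3 - <<'E'
from h import *
cs=camera_info("scene")
pad=lambda z:(np.array([738.3,-78.5,z])+16*np.c_[np.cos(np.arange(0,6.3,.1)),np.sin(np.arange(0,6.3,.1)),0*np.arange(0,6.3,.1)])
for z in(139,92,82,72,67):
    u=(proj(cs,pad(z))-[270,230])*3.5; print(z,"pad low edge y",u[:,1].max().round(),"x",u[:,0].min().round(),u[:,0].max().round())
for c in (244,197,187,177):print("cap",c,((proj(cs,[738.3,-78.5,c])[0]-[270,230])*3.5).round())
E
```

```text
139 pad low edge y 302.0 x 193.0 273.0
92 pad low edge y 379.0 x 194.0 271.0
82 pad low edge y 394.0 x 194.0 271.0
72 pad low edge y 410.0 x 194.0 270.0
67 pad low edge y 417.0 x 194.0 270.0
cap 244 [235.  75.]
cap 197 [235. 168.]
cap 187 [234. 186.]
cap 177 [234. 205.]
```

Request:
{"name": "apply_moves", "arguments": {
  "steps": [
    {"translation":[-0.0008,0.0039,-0.005],"turn":[0,0,0],"claw":0},
    {"translation":[-0.0017,0.0065,-0.0106],"turn":[0,0,0],"claw":0},
    {"translation":[-0.0024,0.0082,-0.0166],"turn":[0,0,0],"claw":0},
    {"translation":[-0.0027,0.0092,-0.0228],"turn":[0,0,0],"claw":0},
    {"translation":[-0.0027,0.0092,-0.029],"turn":[0,0,0],"claw":0},
    {"translation":[-0.0024,0.0084,-0.0354],"turn":[0,0,0],"claw":0},
    {"translation":[-0.0018,0.0067,-0.0414],"turn":[0,0,0],"claw":0},
    {"translation":[-0.0008,0.004,-0.047],"turn":[0,0,0],"claw":0},
    {"translation":[0.0004,0.0008,-0.0523],"turn":[0,0,0],"claw":0}
  ]
}}

```text
time: 13.28
tool_pos: [592.0, 119.7, 146.0]
eef_rot: [0.572, 0.414, -0.448, 0.549]
contact_force: [0.3, -7.0, 4.6]
width: 19.2
```

```bash
python3 wind.py .15 5 .35; python3 - <<'E'
from workcell import grab_frame
import cv2
a=grab_frame("scene")
cv2.imwrite("pics/s3.png",cv2.resize(a[230:400,270:420],None,fx=3.5,fy=3.5,interpolation=cv2.INTER_CUBIC))
E
```

```text
13.275 [ 0.62  0.18 -0.59  0.29 -0.62  0.68] [ 0.3 -7.   4.6] 19.2 theta -2.493 42.3 [33.7 25.5 30.5]
[0.002, -0.0039, -0.0046] [0.005 0.002 0.001]
[0.0036, -0.0084, -0.0087] [0.005 0.002 0.001]
[0.0055, -0.0134, -0.012] [0.005 0.002 0.001]
[0.0075, -0.0189, -0.0145] [0.005 0.002 0.001]
[0.0096, -0.0246, -0.016] [0.005 0.002 0.001]
```

View pics/s3.png

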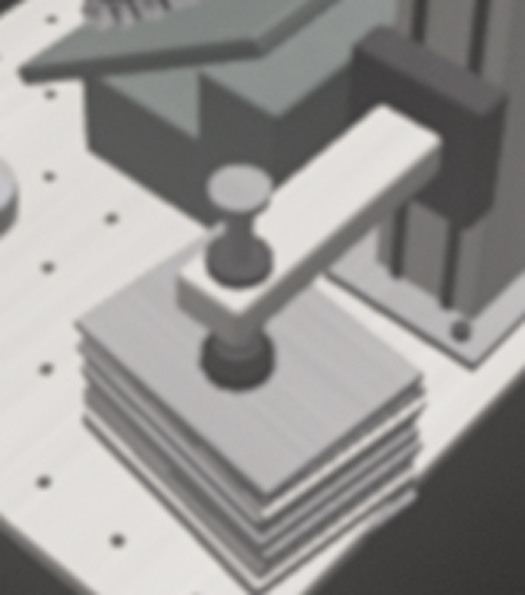

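The cap has clearly risen off the arm, so the foot is on the pile. I measure the give by matching the cap and the arm collar across the pictures.

```bash
python3 - <<'E'
from h import *
import cv2
cs=camera_info("scene")
s0=cv2.resize(cv2.imread("pics/scene0.png")[230:400,270:420],None,fx=3.5,fy=3.5,interpolation=cv2.INTER_CUBIC)
I=[s0,cv2.imread("pics/s2.png"),cv2.imread("pics/s3.png")]
Y=np.arange(0,420,.5)
def drop(z0,dy0,dy):  # invert projection along rod
    f=lambda z:(proj(cs,[738.3,-78.5,z])[0,1]-230)*3.5
    return least_squares(lambda z:f(z[0])-f(z0)-dy,[z0-10]).x[0]-z0
def m(i,j,box,z0,name):
    x0,y0,x1,y1=box; T=I[i][y0:y1,x0:x1]; r=cv2.matchTemplate(I[j][:,x0-8:x1+8],T,cv2.TM_CCOEFF_NORMED)
    _,v,_,p=cv2.minMaxLoc(r); print(name,i,j,"dy",p[1]-y0,"dx",p[0]-8,round(v,3),"dz",round(drop(z0,0,p[1]-y0),1))
m(1,2,(205,143,275,190),197,"cap"); m(1,2,(200,325,277,376),97,"pad")
m(1,2,(180,225,235,300),165,"arm end"); m(1,2,(205,215,275,247),175,"collar")
m(0,1,(205,50,275,95),244,"cap"); m(0,1,(200,248,277,300),142,"pad")
E
```

```text
cap 1 2 dy 20 dx -2 0.945 dz -10.7
pad 1 2 dy 16 dx 0 0.994 dz -10.2
arm end 1 2 dy 37 dx 0 0.988 dz -21.2
collar 1 2 dy 37 dx 0 0.993 dz -20.8
cap 0 1 dy 94 dx -1 0.956 dz -47.7
pad 0 1 dy 78 dx -1 0.981 dz -47.5
```

The spring has given about 10.5 mm (the arm went down 21.2 mm since the last look, the foot about 10.4 mm), which is what was asked. Now I release the knob and back off.

Request:
{"name": "apply_moves", "arguments": {
  "steps": [
    {"translation":[0,0,0],"turn":[0,0,0],"claw":0.4},
    {"translation":[0,0,0],"turn":[0,0,0],"claw":0.4},
    {"translation":[0,0,0],"turn":[0,0,0],"claw":0.4},
    {"translation":[-0.03,0,0],"turn":[0,0,0],"claw":0.4},
    {"translation":[-0.07,0,0],"turn":[0,0,0],"claw":0.4},
    {"translation":[-0.09,0,0],"turn":[0,0,0],"claw":0.4},
    {"translation":[-0.09,0,0],"turn":[0,0,0],"claw":0.4}
  ]
}}

```text
time: 14.2
tool_pos: [569.2, 122.5, 234.6]
eef_rot: [0.573, 0.414, -0.446, 0.549]
contact_force: [-0.2, -0.3, -0.6]
width: 33.7
```

```bash
cat > pg.py <<'E'
from h import *
import sys
s=env.state(); print(s["time"],s["joints"].round(2),s["contact_force"].round(1),round(s["width"],1),wpos(),grasp().round(1))
t=.2
for a,h in [tuple(map(float,v.split(","))) for v in sys.argv[1:]]:
    r=rel(peg(q,a,h)+19*tgt(t).apply([1,0,0]),tgt(t)); print(a,h,r)
E
python3 pg.py .75,110 .75,90 .75,36
```

```text
14.2 [ 0.66  0.06 -0.49  0.23 -0.84  0.72] [-0.2 -0.3 -0.6] 33.7 [59.3 26.9 98.4] [ 65.8  26.9 116.3]
0.75 110.0 (array([-0.0101,  0.0483,  0.0041]), array([ 0.005, -0.001,  0.148]))
0.75 90.0 (array([0.0087, 0.0551, 0.0042]), array([ 0.005, -0.001,  0.148]))
0.75 36.0 (array([0.0595, 0.0735, 0.0043]), array([ 0.005, -0.001,  0.148]))
```

Request:
{"name": "apply_moves", "arguments": {
  "steps": [
    {"translation":[-0.015,0.02,0.002],"turn":[0,0,0.07],"claw":0.4},
    {"translation":[-0.012,0.048,0.004],"turn":[0,0,0.148],"claw":0.4},
    {"translation":[0.009,0.055,0.004],"turn":[0,0,0.148],"claw":0.4},
    {"translation":[0.015,0.057,0.004],"turn":[0,0,0.148],"claw":0.4},
    {"translation":[0.015,0.057,0.004],"turn":[0,0,0.148],"claw":0.4}
  ]
}}

```text
time: 14.82
tool_pos: [627.7, 114.9, 233.8]
eef_rot: [0.601, 0.371, -0.405, 0.58]
contact_force: [1.3, 0.6, -0.5]
width: 34.6
```

```bash
python3 pg.py .75,60 .75,40;python3 - <<'E'
from h import *
from workcell import grab_frame
import cv2
ci=camera_info("wrist"); b=grab_frame("wrist")
for P in(peg(q,.75,41),peg(q,.75,0)):
    u=proj(ci,P)[0]; print(u); cv2.circle(b,(int(u[0]),int(u[1])),2,(0,0,255),-1)
cv2.imwrite("pics/p5.png",b)
E
```

```text
14.825 [ 0.61  0.08 -0.58  0.44 -0.63  0.58] [ 1.3  0.6 -0.5] 34.6 [107.   22.9  64. ] [110.8  22.9  82.7]
0.75 60.0 (array([ 0.022 ,  0.0057, -0.0001]), array([ 0.005, -0.   ,  0.002]))
0.75 40.0 (array([ 0.0416,  0.0097, -0.0001]), array([ 0.005, -0.   ,  0.002]))
[318.89486202 277.03541336]
[318.98408462 229.36661528]
```

View pics/p5.png

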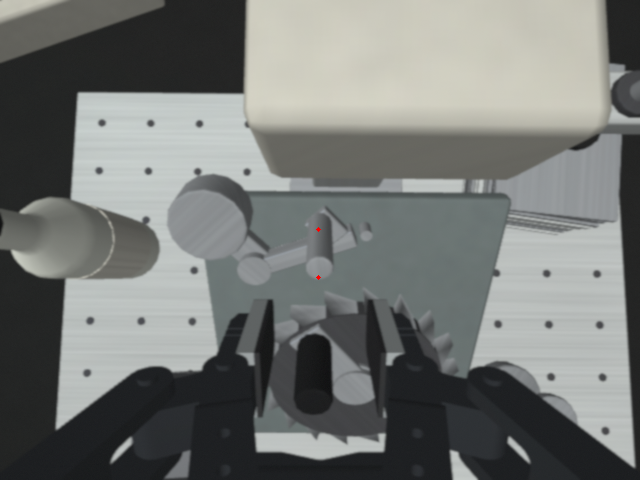

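Wrist view: the peg top is at (320,267), centred between the fingers and about 3 mm uphill of the prediction. The cover is clear of the gripper. Now I go down and take the peg lightly.

Request:
{"name": "apply_moves", "arguments": {
  "steps": [
    {"translation":[0.015,0.005,0],"turn":[0,0,0],"claw":0.4},
    {"translation":[0.03,0.009,0],"turn":[0,0,0],"claw":0.4},
    {"translation":[0.042,0.012,0],"turn":[0,0,0],"claw":0.4},
    {"translation":[0.043,0.012,0],"turn":[0,0,0],"claw":0.4},
    {"translation":[0.043,0.012,0],"turn":[0,0,0],"claw":0},
    {"translation":[0.043,0.012,0],"turn":[0,0,0],"claw":0},
    {"translation":[0.043,0.012,0],"turn":[0,0,0],"claw":0}
  ],
  "squeeze": 20
}}

```text
time: 15.75
tool_pos: [655.8, 113.4, 200.1]
eef_rot: [0.602, 0.371, -0.405, 0.58]
contact_force: [2.4, -0.1, -3.2]
width: 10.7
```

```bash
python3 pg.py .75,38 .65,38 .55,38 .45,38 .35,38 .25,38 .15,38
```

```text
15.75 [ 0.57  0.16 -0.59  0.48 -0.54  0.57] [ 2.4 -0.1 -3.2] 10.7 [110.7  23.2  20.2] [114.5  23.1  38.8]
0.75 38.0 (array([ 0.0014, -0.0024,  0.0002]), array([ 0.005, -0.001,  0.001]))
0.65 38.0 (array([ 0.0021, -0.006 ,  0.003 ]), array([ 0.005, -0.001,  0.001]))
0.55 38.0 (array([ 0.0029, -0.0098,  0.0054]), array([ 0.005, -0.001,  0.001]))
0.45 38.0 (array([ 0.0037, -0.0139,  0.0074]), array([ 0.005, -0.001,  0.001]))
0.35 38.0 (array([ 0.0045, -0.0181,  0.009 ]), array([ 0.005, -0.001,  0.001]))
0.25 38.0 (array([ 0.0054, -0.0225,  0.0101]), array([ 0.005, -0.001,  0.001]))
0.15 38.0 (array([ 0.0063, -0.0269,  0.0108]), array([ 0.005, -0.001,  0.001]))
```

Request:
{"name": "apply_moves", "arguments": {
  "steps": [
    {"translation":[0.0007,-0.0036,0.0028],"turn":[0,0,0],"claw":0},
    {"translation":[0.0015,-0.0075,0.0052],"turn":[0,0,0],"claw":0},
    {"translation":[0.0023,-0.0115,0.0072],"turn":[0,0,0],"claw":0},
    {"translation":[0.003,-0.0157,0.0088],"turn":[0,0,0],"claw":0},
    {"translation":[0.004,-0.02,0.01],"turn":[0,0,0],"claw":0},
    {"translation":[0.0045,-0.0225,0.0104],"turn":[0,0,0],"claw":0},
    {"translation":[0.0045,-0.0225,0.0104],"turn":[0,0,0],"claw":0},
    {"translation":[0.0045,-0.0225,0.0104],"turn":[0,0,0],"claw":0}
  ]
}}

```text
time: 16.75
tool_pos: [636.5, 104.5, 187.2]
eef_rot: [0.602, 0.371, -0.404, 0.58]
contact_force: [-0.8, 4.5, -1.1]
width: 10.9
```

```bash
python3 pg.py .2,38
```

```text
16.75 [ 0.57  0.13 -0.66  0.52 -0.49  0.52] [-0.8  4.5 -1.1] 10.9 [88.  13.1 20.4] [91.7 13.1 39.1]
0.2 38.0 (array([ 0.0016, -0.0023,  0.0006]), array([ 0.005, -0.001,  0.   ]))
```

Request:
{"name": "apply_moves", "arguments": {
  "steps": [
    {"translation":[0,0,0],"turn":[0,0,0],"claw":0.4},
    {"translation":[0,0,0],"turn":[0,0,0],"claw":0.4},
    {"translation":[0,0,0],"turn":[0,0,0],"claw":0.4},
    {"translation":[0,0,0],"turn":[0,0,0],"claw":0.4},
    {"translation":[-0.03,0,0],"turn":[0,0,0],"claw":0.4},
    {"translation":[-0.06,0,0],"turn":[0,0,0],"claw":0.4},
    {"translation":[-0.1,0,0],"turn":[0,0,0],"claw":0.4},
    {"translation":[-0.12,0,0],"turn":[0,0,0],"claw":0.4},
    {"translation":[-0.12,0,0],"turn":[0,0,0],"claw":0.4}
  ]
}}

```text
time: 17.88
tool_pos: [588.9, 107.8, 299.3]
eef_rot: [0.603, 0.371, -0.403, 0.58]
contact_force: [0.4, -0.0, -0.4]
width: 34.0
```

```bash
python3 pg.py .1,38; python3 - <<'E'
from h import *
from workcell import grab_frame
import cv2
b=grab_frame("wrist"); s=grab_frame("scene")
ci=camera_info("wrist")
for a in(0,.17): print(a,proj(ci,peg(q,a,41))[0].round())
c=cv2.resize(s[230:400,270:420],None,fx=3.5,fy=3.5,interpolation=cv2.INTER_CUBIC)
cv2.imwrite("pics/s4.png",c)
I3=cv2.imread("pics/s3.png")
print("diff to s3 at foot",cv2.absdiff(c[140:400,180:280],I3[140:400,180:280]).mean())
cv2.imwrite("pics/f.png",cv2.hconcat([cv2.resize(b,(480,360)),cv2.resize(c,(318,360))]))
E
```

```text
17.875 [ 0.66 -0.04 -0.54  0.38 -0.79  0.62] [ 0.4 -0.  -0.4] 34.0 [113.2  13.5 139.6] [116.9  13.4 158.2]
0.1 38.0 (array([ 0.1242, -0.0081,  0.0019]), array([ 0.005, -0.004, -0.002]))
0 [321. 257.]
0.17 [320. 245.]
diff to s3 at foot 1.1184743589743589
```

View pics/f.png

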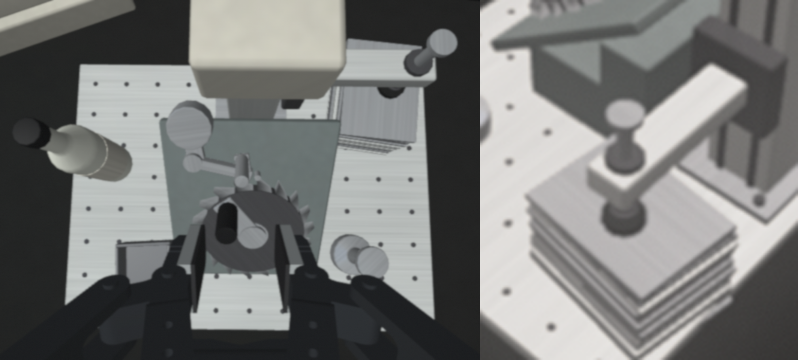

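The final view shows the pawl swung in on the teeth (peg top at about (322,244) full-scale), the wheel and foot unchanged, the bystanders in place and the gripper clear. Handing in.

```bash
python3 -c "
from workcell import env
print(env.job_done(), env.state()['time'])"
```

```text
the job is handed in; nothing more can be done
the job is handed in; nothing more can be done
```

I did the job in the order asked and handed it in at about 18 s. The pawl was swung out, the wheel wound backward until the foot pressed on the pile, and the pawl put back on the teeth.

- **Winding:** I wound the wheel by its knob from about -0.48 to 3.79 rad.
- **Spring:** it has given about 10.5 mm. In the scene pictures the arm came down 21.2 mm while the foot came down only about 10.4 mm. The foot had not moved when I looked again after the pawl was back.
- **Pawl:** in the last wrist picture it lies on the teeth, at an angle somewhere between 0.05 and 0.17 rad. The picture does not show whether the tip is at the bottom of a gap or resting on a tooth.
- **Bystanders:** the bottle, tray and gauge looked undisturbed in the last picture, and the gripper was clear with almost no force on it.

**Checks that disagreed:**
- **Side force:** while I swung the pawl out, the force reading reached about 39 N because a finger pressed on the peg at its stop. I eased off at once.
- **Pile height:** my first estimate of the pile's top, 72 mm, was about 12 mm too low. I set the spring from the measured give instead.

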